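# Start a run on the magnetic jewellery polisher

### The arm

A 6-joint arm with a two-finger parallel gripper is mounted at the origin on the work surface. World frame = base frame: x ahead of the robot, y to its left, z up, the work surface at z = 0. Lengths are in mm, angles in rad, forces in N, time in s.
With the tool pointing down it reaches from about 350 to 975 mm from the base axis. Payload 7.1 kg.
Tool frame: the origin (TCP) lies midway between the tips of the shut fingers; the grasp point (between the pads) lies 19 mm behind it; z points along the fingers, x is the direction in which the jaws open and shut, and the axes are right-handed (so a half turn about z gives the same grasp; the last joint's range is limited). The gripper opens to 88 mm and grips with 3 to 60 N. Pads are 20 mm wide; open, the fingers measure 115 mm over their backs; the gripper's body (75 mm by 178 mm) begins 61 mm behind the grasp point.
Start: joints at [-1.213, 0.423, 1.63, -0, 1.089, -0.019], TCP at [229.983, -581.13, 222.675] pointing down, gripper open.
Joint ranges: [-3, 3], [-0.9, 2.11], [0.09, 2.58], [-1.31, 4.45], [0.11, 2.69], [-2.54, 2.54]. Speed limits (rad/s): [2.39, 2.39, 3.01, 3.14, 3.14, 3.14].

### API

Orientations are given as a rotation vector (axis times angle).
In Python, from workcell import telemetry, imaging, ticket gives the robot as it stands.
- The arm moves only by the tool jog_arm, never from a script. Its arguments are lists of equal length, an entry for each row: "travel": the shift along the world's x, y, z in units of 400 mm (1.0 is 400 mm), a list of three; "dr": the turn, a rotation vector about the world's x, y, z in units of 90 degrees (1.0 is 90 degrees), a list of three. In form: {"travel": [[tx, ty, tz], ...], "dr": [[wx, wy, wz], ...]}. A call has exactly 10 rows; each row is the pose to reach, as a shift and turn from the pose measured when the call began; what a row does not reach only later rows make up. A row lasts 1/10 s, in which the tool goes at most 50 mm and 8.59 degrees, less where a joint would pass 70% of its speed; a pose out of reach is approached as far as the arm can. A call with a number of a shift or a turn outside -1 to 1 is refused whole. A call with a gripper value outside its range is refused whole. "hand" is the opening, from -1 (shut) to 1 (fully open), set as the call begins (left out, the last holds). The fingers move at their own pace and stop on an object; the grip force is fixed at half the most. Time passes only in rows, so rows that repeat a pose let the fingers close, or fill a call up. It gives the time, the measured TCP pose, the force and the opening at its end, in the units of the state.
- telemetry.get_obs(): the state, without advancing time (a new reading comes with each control period).
- imaging.get_image(name): name is "side" or "top" or "wrist"; returns a dict with "pixels" (384x512x3 uint8, red, green, blue), "range_z" (384x512 float32, mm along the optical axis (not along the pixel's ray), 0 where there is no reading), "fx", "fy", "cx", "cy" (pixels), "extrinsics" (4x4, takes a point from world to camera coordinates). Camera axes: x right, y down, z forward; pixel columns grow to the right and rows downward; lengths in mm; the calibration is good to about 2 mm. A picture is of the moment at which its call begins.
- ticket.close_job(): hands the job in, once; it reports no verdict.
The state is a dict: "t": time; "qpos": joint angles; "qvel": joint speeds; "joint_torque": joint torques, N m; "ee_pos": TCP position; "orientation": TCP orientation; "ft_force": force on the tool from outside, world axes, zero at the start; "moment": the same for the moment, N m; "width": finger opening in mm.
Only numpy, scipy, OpenCV 4.12 (cv2) and the standard library are available. Lean on these libraries where they do the work, as an engineer would, in place of code of your own. Each camera call takes 0.05 s, during which the arm holds its last target. There are 200 camera calls.

### The job

Get the magnetic polisher running: first lift the closed blue bowl by the black knob on its lid and, keeping it upright, set it down gently and flat on the machine's round platform, inside the rim. Then turn the mode selector (left knob) until it clicks in at the orange dot, and the speed knob (beside it) to the broad light-blue tick. Only when all that is set, press the green start button right in and let it go; keep off the red stop button and do not disturb the other things on the bench.

Things in the scene. Friction and masses are not known exactly. Their poses are not given: they have to be found in the camera images.
- bowl: closed polishing bowl, a round blue tub with a light grey lid screwed down, 0.5 to 0.8 kg. Origin: centre of its underside, z up. Tub 104 mm across at the foot, 116 mm at the top, 85 mm high; lid 122 mm across, its top at 97 mm; on it a round black upright knob 32 mm across, from 97 to 125 mm.
- bowl_knob (a point): centre of the top face of the bowl's black lid knob, 125 mm above the bowl's underside and on its axis (32 mm across, 28 mm of it stand clear above the lid).
- machine: magnetic polisher, a cream casing fixed to the bench, 320 mm deep (its x, panel to deck), 250 mm wide (y). Origin: under its middle, z up. Level deck 130 mm high; in front of it a black panel sloping 25 deg, from 74 mm high at the front edge to 130 mm over 120 mm, facing -x and up. On it, left (+y) to right: selector at y = +72 mm, speed knob at -12 mm, green start above red stop at -90 mm.
- seat (a point): centre of the top of the round steel platform on the deck (133 mm above the bench), where the bowl's underside comes to rest. Around it stands a black rim of 120 mm inner and 134 mm outer diameter, 8 mm high above the platform, so the foot of the bowl has about 5 mm play all round. z up.
- selector_top (a point): mode selector (left knob): centre of its top, on the turning axis, 28 mm out from the panel. Its z is the turning axis and points out of the panel, its x points to where the white pointer line points. The knob is a bar 40 mm long (along x) and 11 mm wide (along y) that stands from 7 to 28 mm above the panel on a round skirt of 42 mm diameter.
- selector (a joint): angle of the mode selector in rad, growing clockwise seen from outside the panel. Five click positions 25 degrees apart: 0 (the leftmost dot), 0.436, 0.873, 1.309 (the orange dot, fourth from the left), 1.745 (the rightmost dot); stops just past both ends. It takes about 0.09 N m to leave a click, and let go between two it springs to the nearer one.
- speed_top (a point): speed knob (right of the selector): centre of its top, on the turning axis, 28 mm out from the panel; axes, shape and sizes as those of the selector.
- speed (a joint): angle of the speed knob in rad, growing clockwise seen from outside the panel; 0 to 4.712, eleven ticks 0.471 apart. The broad light-blue tick (the fifth, left of straight up) is at 1.885. No clicks: it turns with about 0.03 N m of friction and stays where it is left.
- start_top (a point): centre of the top of the green start button (22 mm across, in a round metal housing 38 mm across; the top stands 22 mm out from the panel at rest). Its z points out of the panel. It moves with the button.
- start (a joint): how far the start button is pressed: 0 at rest to 0.006 m fully in; a spring needs about 5 N for full travel and brings it back.
- stop_top (a point): centre of the top of the red stop button, 56 mm below the start button on the panel, of the same make. Its z points out of the panel.
- stop (a joint): how far the stop button is pressed, 0 at rest to 0.006 m fully in.
- tin: open brass tin, 94 mm across, 45 mm high (origin: centre of its underside). Bystander.
- glue: small cream glue bottle with a red pointed nozzle, 42 mm across, 125 mm high (origin: centre of its underside). Bystander.
- charcoal: black charcoal soldering block, 100 x 60 x 30 mm (origin: centre of its underside). Bystander.
- block: steel bench block, 75 x 75 x 22 mm (origin: centre of its underside). Bystander.
- tape: roll of tape lying flat, 90 mm across, 20 mm high (origin: centre of its underside). Bystander.
- pliers: pliers with red handles lying flat, 150 mm long, 14 mm high (origin: under the pivot, jaws along its x). Bystander.
- file: flat file with a wooden handle lying flat, 225 mm long, 12 mm high (origin: under its middle, blade along its x). Bystander.
- caliper: digital caliper lying flat, 210 mm long, 13 mm high (origin: under the middle of its beam, which lies along its x). Bystander.
Not all that is in view belongs to the job. What is shaped like the bowl but pink is not meant.

How it is judged:
By the outcome, as a careful person would: the job done as asked, in the order asked, and still so for the second after the job is handed in, with the robot touching nothing.
It also fails if it takes over 70 s, if anything falls off the work surface, if the arm or the gripper's body presses on something with over 40 N, if the wrist force passes 120 N, or if a joint passes its speed limit or range.

## Working session

There is one attempt and no reset: what is moved stays moved. The work goes in short steps, Python scripts to look and compute and a tool call to move; the robot and the scene stay as the last step left them, time stands still between calls to the robot, and variables do not carry over. Pictures are saved under pics/ and viewed, about 8 in all and at most 12, crops included, and the job is handed in when it is done.

Besides the shell and the picture viewer there is one more tool, called after "Request:" in YAML: its name, and indented under it one key for each argument. jog_arm: Moves the arm, as the interface text tells. Its arguments: {"type":"object","properties":{"travel":{"type":"array"},"dr":{"type":"array"},"hand":{"type":"number"}},"required":["travel","dr"]}

```bash
mkdir -p pics
cat > h.py <<'E'
import numpy as np,cv2
from workcell import telemetry,imaging,ticket
def grab(n,tag):
    im=imaging.get_image(n); np.savez(f'pics/{tag}.npz',**im)
    cv2.imwrite(f'pics/{tag}.png',im['pixels'][:,:,::-1]); return im
def load(tag): return dict(np.load(f'pics/{tag}.npz'))
def crop(tag,u0,u1,v0,v1,s,out):
    p=load(tag)['pixels'][v0:v1,u0:u1,::-1]
    cv2.imwrite(f'pics/{out}.png',cv2.resize(p,None,fx=s,fy=s,interpolation=cv2.INTER_CUBIC))
def world(im,u,v,z=None):
    d=im['range_z'][int(round(v)),int(round(u))] if z is None else z
    c=np.array([(u-im['cx'])/im['fx']*d,(v-im['cy'])/im['fy']*d,d,1])
    return (np.linalg.inv(im['extrinsics'])@c)[:3]
def cloud(im):
    v,u=np.mgrid[0:384,0:512]; d=im['range_z']
    c=np.stack([(u-im['cx'])/im['fx']*d,(v-im['cy'])/im['fy']*d,d,np.ones_like(d)],-1)
    return (c@np.linalg.inv(im['extrinsics']).T)[...,:3]
def proj(im,p):
    c=im['extrinsics']@np.append(p,1); return im['fx']*c[0]/c[2]+im['cx'],im['fy']*c[1]/c[2]+im['cy']
E
python3 - <<'E'
from h import *
o=telemetry.get_obs(); print(o)
a=grab('top','top0');b=grab('side','side0')
for i in(a,b): print(i['fx'],np.linalg.inv(i['extrinsics']).round(3))
cv2.imwrite('pics/both.png',cv2.resize(np.vstack([a['pixels'],b['pixels']])[:,:,::-1],None,fx=.78,fy=.78,interpolation=cv2.INTER_AREA))
E
```

```text
{'t': 0.0, 'qpos': array([-1.21301236e+00,  4.23830796e-01,  1.63070220e+00,  1.71721420e-07,
        1.08864671e+00, -1.90085794e-02]), 'qvel': array([ 0.00017593, -0.00142773, -0.00080146, -0.00022075,  0.00010244,
        0.00017484]), 'joint_torque': array([ 1.33116835e-03, -5.44620466e+01, -2.73669738e+01,  6.44065090e-02,
        2.28922488e-02, -1.24308385e-04]), 'ee_pos': array([ 229.77808343, -580.60461216,  221.90320106]), 'orientation': array([-2.59741584e+00,  1.76557916e+00,  2.03398831e-03]), 'ft_force': array([ 0.94862601,  0.40349578, -0.98770632]), 'moment': array([-0.01738546, -0.03152087,  0.06097149]), 'width': 87.93437956948927}
409.3900625621169 [[ 2.900000e-02 -9.810000e-01  1.920000e-01  2.908700e+02]
 [-1.000000e+00 -2.900000e-02  5.000000e-03  1.270500e+01]
 [ 1.000000e-03 -1.920000e-01 -9.810000e-01  1.308455e+03]
 [ 0.000000e+00  0.000000e+00  0.000000e+00  1.000000e+00]]
452.9632523018783 [[-9.780000e-01 -1.090000e-01  1.760000e-01  2.692300e+02]
 [-2.070000e-01  4.940000e-01 -8.450000e-01  1.226077e+03]
 [ 5.000000e-03 -8.630000e-01 -5.060000e-01  8.248300e+02]
 [ 0.000000e+00  0.000000e+00  0.000000e+00  1.000000e+00]]
```

View pics/top0.png

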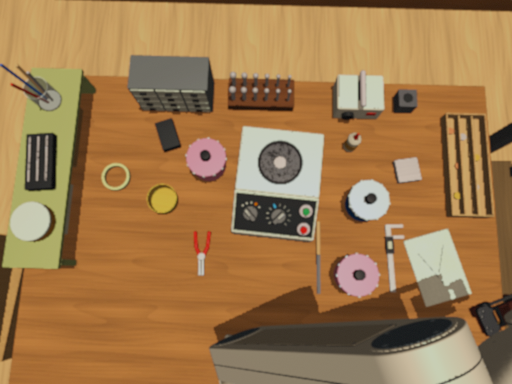

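View pics/side0.png

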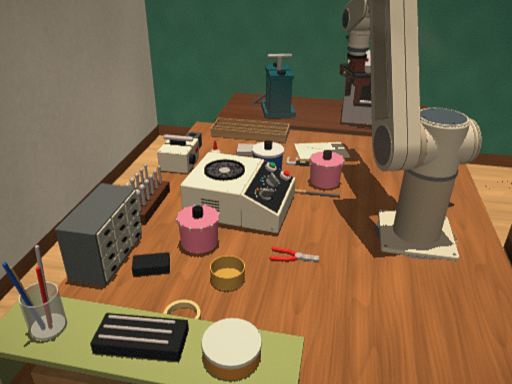

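Knobbed pots in the top view: pink at (206,157), pink at (358,275), and a light-lidded tub with a blue rim at (370,200). There is also a white-lidded jar at (32,222). I choose (370,200), and the close crop below checks it along with the panel. The machine is at (280,185), with its panel at (276,215).

Run:
```python
from h import *
a=load('top0');P=cloud(a)
crop('top0',225,405,120,250,4.4,'c1')
rgb=a['pixels'].astype(int)
# bowl: knob top points & lid
sub=np.zeros((384,512),bool); sub[170:230,335:400]=1
z=P[...,2]
k=sub&(z>116); print('knob',k.sum(),P[k].mean(0),P[k].min(0),P[k].max(0))
l=sub&(z>85); print('lid',l.sum(),(P[l].min(0)+P[l].max(0))/2,P[l].min(0),P[l].max(0))
m=np.zeros((384,512),bool); m[110:250,225:330]=1
d=m&(z>118)&(z<137); (c,s,an)=cv2.minAreaRect(P[d][:,:2].astype(np.float32)); print('deck',c,s,an,np.median(z[d]))
d=m&(z>40)&(z<170); (c,s,an)=cv2.minAreaRect(P[d][:,:2].astype(np.float32)); print('mach',c,s,an)
for n,uv in dict(seat=(280,162),sel=(250,214),speed=(279,216),start=(306,212),stop=(303,230)).items(): print(n,world(a,*uv))
```

```text
knob 110 [ 486.98304053 -267.62661752  296.24556288] [ 290.87038839 -330.21875097  116.94975488] [ 536.08455601   12.70498927 1308.4550669 ]
lid 1318 [ 436.80858249 -183.05754101  697.67665856] [ 290.87038839 -378.82007129   86.89825021] [ 582.7467766    12.70498927 1308.4550669 ]
deck (579.3605346679688, -41.306182861328125) (250.27520751953125, 286.99310302734375) 85.32814025878906 129.7659301388353
mach (565.0048217773438, -16.879837036132812) (296.8952331542969, 319.8518371582031) 85.4319839477539
seat [618.08030762 -43.8534736  138.87753346]
sel [461.72661081  39.8597307  129.47599674]
speed [457.74042346 -44.30538775 133.84859998]
start [ 472.10586829 -122.58738117  131.54180537]
stop [ 421.90169163 -116.7283246   109.18879824]
```

View pics/c1.png

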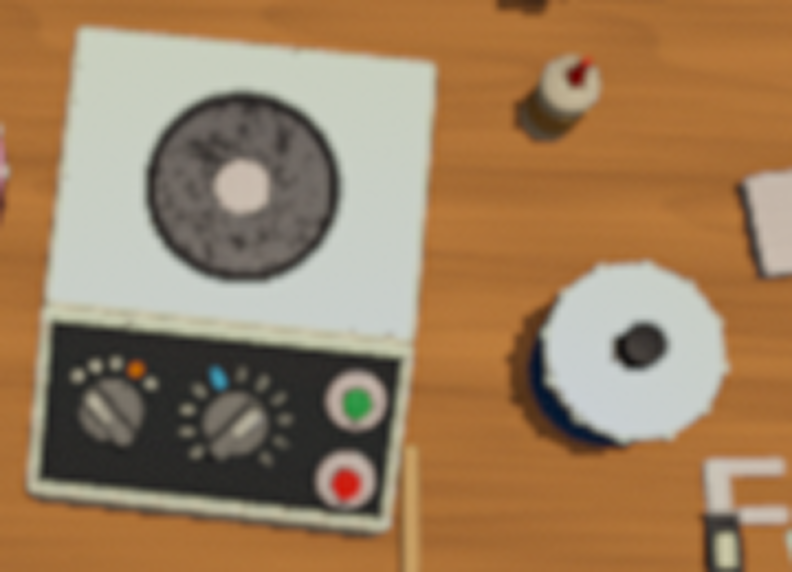

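The crop confirms it: (370,200) has a blue tub side under a grey lid, with its knob at crop (640,345). The selector pointer is at about the leftmost dot and the orange dot is at crop (136,369). The speed pointer points up-right and the blue tick is at crop (218,378). Next I refine the numbers.

Run:
```python
from h import *
a=load('top0');P=cloud(a);ok=a['range_z']>0
z=np.where(ok,P[...,2],-1)
sub=np.zeros((384,512),bool); sub[170:230,335:400]=1
k=sub&(z>116)&(z<135); print('knob',k.sum(),P[k].mean(0),np.median(z[k]),P[k].min(0),P[k].max(0))
l=sub&(z>90)&(z<104); print('lid',cv2.minEnclosingCircle(P[l][:,:2].astype(np.float32)),np.median(z[l]))
m=np.zeros((384,512),bool); m[110:250,225:330]=1
d=m&(z>127)&(z<132.5)&(P[...,0]>530); c,s,an=cv2.minAreaRect(P[d][:,:2].astype(np.float32)); print('deck',c,s,an)
rim=m&(z>136)&(z<146)&(P[...,0]>530); print('rim',cv2.minEnclosingCircle(P[rim][:,:2].astype(np.float32)),np.median(z[rim]),rim.sum())
# ring circle from image: dark ring outer edge
from scipy.optimize import least_squares
g=a['pixels'].mean(2)
c0=P[rim][:,:2].mean(0)
def ray(p,z): return None
pts=[]
def samp(p):
    u,v=proj(a,p); return cv2.remap(g.astype(np.float32),np.float32([[u]]),np.float32([[v]]),cv2.INTER_LINEAR)[0,0]
c=c0.copy()
for it in range(3):
    pts=[]
    for t in np.linspace(0,2*np.pi,48,endpoint=False):
        r=np.arange(57,80,.5); pr=np.array([samp([c[0]+x*np.cos(t),c[1]+x*np.sin(t),141]) for x in r])
        i=np.argmax(np.gradient(pr)); pts.append([c[0]+r[i]*np.cos(t),c[1]+r[i]*np.sin(t)])
    pts=np.array(pts); s=least_squares(lambda q:np.hypot(*(pts-q[:2]).T)-q[2],[*c,67],loss='soft_l1').x; c=s[:2]
print('ring fit',s)
o=telemetry.get_obs(); from scipy.spatial.transform import Rotation as R
print(R.from_rotvec(o['orientation']).as_matrix().round(3))
# pixels on knobs
for n,z0 in dict(sel=(40,460),speed=(-45,455),start=(-122,472),stop=(-117,422)).items():
    q=m&(z>0)&(np.hypot(P[...,0]-z0[1],P[...,1]-z0[0])<28); n_=np.array([-np.sin(.4363),0,np.cos(.4363)])
    print(n,np.percentile(P[q]@n_,[5,50,95]))
```

```text
knob 94 [ 520.36391749 -315.34263569  123.95458348] 124.33129688069653 [ 505.18639955 -330.21875097  116.94975488] [ 536.08455601 -300.32512191  129.29722848]
lid ((520.4732055664062, -316.8695068359375), 63.77220916748047) 96.95252240161312
deck (622.7811889648438, -44.65771484375) (248.37290954589844, 198.90863037109375) 86.00899505615234
rim ((627.8817749023438, -58.925697326660156), 121.41780853271484) 139.0492382990384 424
ring fit [617.8400762  -42.67070308  65.46580902]
[[ 0.368 -0.93  -0.   ]
 [-0.93  -0.368  0.001]
 [-0.001 -0.    -1.   ]]
sel [-108.51866797 -101.26858859  -77.03451992]
speed [-105.19686604  -98.28134067  -73.53860786]
start [-102.52656762  -96.59675047  -78.12667615]
stop [-110.94550039  -97.65618713  -78.95405448]
```

Request:
jog_arm:
  travel:
    - [0.08,0.07,0]
    - [0.17,0.155,0]
    - [0.26,0.24,0]
    - [0.35,0.32,0]
    - [0.44,0.4,0]
    - [0.53,0.485,0]
    - [0.62,0.565,0]
    - [0.7,0.635,-0.02]
    - [0.7265,0.662,-0.05]
    - [0.7265,0.662,-0.05]
  dr:
    - [0,0,0]
    - [0,0,0]
    - [0,0,0]
    - [0,0,0]
    - [0,0,0]
    - [0,0,0]
    - [0,0,0]
    - [0,0,0]
    - [0,0,0]
    - [0,0,0]
  hand: 1

```text
t: 1.1
ee_pos: [520.4, -313.8, 199.9]
orientation: [-2.6, 1.762, 0.008]
ft_force: [-0.2, -0.6, 0.2]
width: 87.5
```

Run:
```python
from h import *
im=grab('wrist','w1'); a=im;P=cloud(a);z=np.where(a['range_z']>0,P[...,2],-1)
print(telemetry.get_obs()['ee_pos'])
r=np.hypot(P[...,0]-520,P[...,1]+316)
k=(r<25)&(z>115)&(z<132); print(k.sum(),cv2.minEnclosingCircle(P[k][:,:2].astype(np.float32)),np.median(z[k]))
```

```text
[ 519.61291559 -315.12442072  200.62566537]
1260 ((521.890869140625, -316.82147216796875), 15.762157440185547) 125.31837953594729
```

View pics/w1.png

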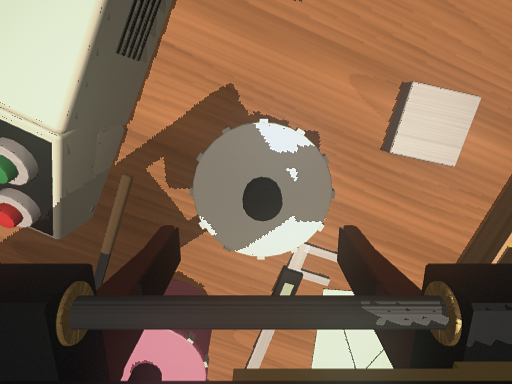

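The wrist view shows the knob at (262,199), centred between the fingers. I descend and close.

Request:
jog_arm:
  travel:
    - [0.004,-0.004,-0.05]
    - [0.004,-0.004,-0.1]
    - [0.004,-0.004,-0.15]
    - [0.004,-0.004,-0.19]
    - [0.004,-0.004,-0.22]
    - [0.004,-0.004,-0.235]
    - [0.004,-0.004,-0.245]
    - [0.004,-0.004,-0.245]
    - [0.004,-0.004,-0.245]
    - [0.004,-0.004,-0.245]
  dr:
    - [0,0,0]
    - [0,0,0]
    - [0,0,0]
    - [0,0,0]
    - [0,0,0]
    - [0,0,0]
    - [0,0,0]
    - [0,0,0]
    - [0,0,0]
    - [0,0,0]
  hand: 1

```text
t: 2.15
ee_pos: [521.7, -316.9, 103.3]
orientation: [-2.6, 1.763, 0.005]
ft_force: [0.8, -0.5, 0.0]
width: 87.6
```

Request:
jog_arm:
  travel:
    - [0,0,0]
    - [0,0,0]
    - [0,0,0]
    - [0,0,0]
    - [0,0,0]
    - [0,0,0]
    - [0,0,0]
    - [0,0,0]
    - [0,0,0]
    - [0,0,0]
  dr:
    - [0,0,0]
    - [0,0,0]
    - [0,0,0]
    - [0,0,0]
    - [0,0,0]
    - [0,0,0]
    - [0,0,0]
    - [0,0,0]
    - [0,0,0]
    - [0,0,0]
  hand: -1

```text
t: 3.15
ee_pos: [521.5, -316.7, 103.2]
orientation: [-2.6, 1.763, 0.006]
ft_force: [-1.0, 1.8, 0.6]
width: 31.7
```

Request:
jog_arm:
  travel:
    - [0,0,0.02]
    - [0,0,0.06]
    - [0,0,0.11]
    - [0,0,0.17]
    - [0,0,0.23]
    - [0,0,0.29]
    - [0,0,0.35]
    - [0,0,0.4]
    - [0,0,0.44]
    - [0,0,0.45]
  dr:
    - [0,0,0]
    - [0,0,0]
    - [0,0,0]
    - [0,0,0]
    - [0,0,0]
    - [0,0,0]
    - [0,0,0]
    - [0,0,0]
    - [0,0,0]
    - [0,0,0]

```text
t: 4.15
ee_pos: [522.2, -317.2, 286.3]
orientation: [-2.6, 1.763, -0.001]
ft_force: [0.3, -0.2, -6.1]
width: 31.7
```

Request:
jog_arm:
  travel:
    - [0,0.03,0]
    - [0,0.08,0]
    - [0,0.14,0]
    - [0,0.2,0]
    - [0,0.26,0]
    - [0,0.32,0]
    - [0,0.37,0]
    - [0,0.41,0]
    - [0,0.435,0]
    - [0,0.44,0]
  dr:
    - [0,0,0]
    - [0,0,0]
    - [0,0,0]
    - [0,0,0]
    - [0,0,0]
    - [0,0,0]
    - [0,0,0]
    - [0,0,0]
    - [0,0,0]
    - [0,0,0]

```text
t: 5.15
ee_pos: [521.9, -139.8, 286.0]
orientation: [-2.601, 1.761, -0.0]
ft_force: [0.2, -1.3, -5.5]
width: 31.3
```

Run:
```python
from h import *
im=grab('wrist','w2'); print(telemetry.get_obs()['ee_pos'])
print(proj(im,[619,-43.7,141]))
P=cloud(im);z=np.where(im['range_z']>0,P[...,2],-1)
r=np.hypot(P[...,0]-619,P[...,1]+43.7)
k=(r<80)&(z>136.5)&(z<146); print(k.sum(),cv2.minAreaRect(P[k][:,:2].astype(np.float32)),np.median(z[k]))
from scipy.optimize import least_squares
q=P[k][:,:2]; s=least_squares(lambda s:np.abs(np.hypot(*(q-s).T)-63.5),[619,-43.7],loss='soft_l1').x;print('rim ctr',s, np.percentile(np.hypot(*(q-s).T),[1,50,99]))
```

```text
[ 522.0886928  -140.36558388  286.10740028]
(np.float64(197.63579482096765), np.float64(44.2485801978664))
2628 ((604.9625854492188, -50.02421569824219), (102.53059387207031, 132.8496551513672), 21.547462463378906) 141.20823484507537
rim ctr [619.34977074 -44.91081775] [59.28355309 62.83057944 66.82537111]
```

View pics/w2.png

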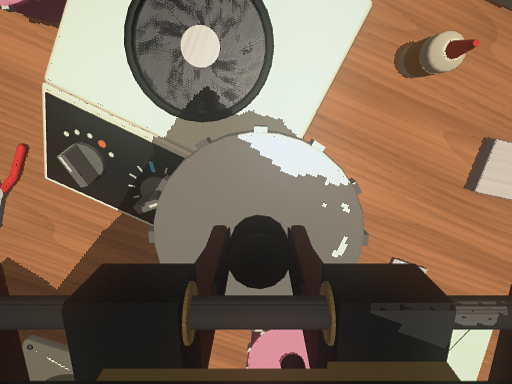

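The wrist view shows the ring centre at about (199,45), and the rim fit gives (619.3,-44.8). I move over it, keeping the bowl 15 mm above the platform.

Request:
jog_arm:
  travel:
    - [0.02,0.02,0]
    - [0.06,0.06,0]
    - [0.11,0.11,0]
    - [0.16,0.158,0]
    - [0.2,0.197,0]
    - [0.23,0.226,0]
    - [0.243,0.239,-0.02]
    - [0.243,0.239,-0.05]
    - [0.243,0.239,-0.08]
    - [0.243,0.239,-0.088]
  dr:
    - [0,0,0]
    - [0,0,0]
    - [0,0,0]
    - [0,0,0]
    - [0,0,0]
    - [0,0,0]
    - [0,0,0]
    - [0,0,0]
    - [0,0,0]
    - [0,0,0]

```text
t: 6.2
ee_pos: [617.3, -45.4, 248.2]
orientation: [2.598, -1.762, -0.005]
ft_force: [-0.3, 0.1, -6.2]
width: 31.4
```

Request:
jog_arm:
  travel:
    - [0,0,-0.005]
    - [0,0,-0.01]
    - [0,0,-0.014]
    - [0,0,-0.018]
    - [0,0,-0.022]
    - [0,0,-0.025]
    - [0,0,-0.027]
    - [0,0,-0.029]
    - [0,0,-0.031]
    - [0,0,-0.033]
  dr:
    - [0,0,0]
    - [0,0,0]
    - [0,0,0]
    - [0,0,0]
    - [0,0,0]
    - [0,0,0]
    - [0,0,0]
    - [0,0,0]
    - [0,0,0]
    - [0,0,0]

```text
t: 7.2
ee_pos: [617.5, -45.2, 236.1]
orientation: [2.599, -1.762, -0.005]
ft_force: [-5.5, 1.8, 7.9]
width: 31.6
```

Request:
jog_arm:
  travel:
    - [0,0,0.001]
    - [0,0,0.001]
    - [0,0,0.001]
    - [0,0,0.001]
    - [0,0,0.001]
    - [0,0,0.001]
    - [0,0,0.001]
    - [0,0,0.001]
    - [0,0,0.001]
    - [0,0,0.001]
  dr:
    - [0,0,0]
    - [0,0,0]
    - [0,0,0]
    - [0,0,0]
    - [0,0,0]
    - [0,0,0]
    - [0,0,0]
    - [0,0,0]
    - [0,0,0]
    - [0,0,0]
  hand: 0.2

```text
t: 8.2
ee_pos: [617.5, -45.2, 236.6]
orientation: [2.599, -1.762, -0.005]
ft_force: [-0.5, -0.4, -0.0]
width: 52.7
```

Request:
jog_arm:
  travel:
    - [0,0,0.02]
    - [0,0,0.06]
    - [0,0,0.12]
    - [0,0,0.17]
    - [0,0,0.17]
    - [-0.1,0,0.17]
    - [-0.2,0,0.17]
    - [-0.3,0,0.17]
    - [-0.38,0,0.17]
    - [-0.4,0,0.17]
  dr:
    - [0,0,0]
    - [0,0,0]
    - [0,0,0]
    - [0,0,0]
    - [0,0,0]
    - [0,0,0]
    - [0,0,0]
    - [0,0,0]
    - [0,0,0]
    - [0,0,0]

```text
t: 9.2
ee_pos: [454.2, -45.0, 303.7]
orientation: [2.598, -1.762, -0.008]
ft_force: [0.9, -0.1, -0.2]
width: 52.8
```

Run:
```python
from h import *
im=grab('wrist','w3'); o=telemetry.get_obs(); print(o['ee_pos'],o['qpos'].round(2))
P=cloud(im);z=np.where(im['range_z']>0,P[...,2],-1)
r=np.hypot(P[...,0]-618,P[...,1]+45)
k=(r<62)&(z>222)&(z<238); print('lid',k.sum(),np.median(z[k]))
q=P[k]; A=np.c_[q[:,:2]-[618,-45],np.ones(len(q))]; print(np.linalg.lstsq(A,q[:,2],rcond=None)[0])
k=(r<40)&(z>245); print('knob',k.sum(),P[k].mean(0) if k.any() else 0)
```

```text
[455.06966    -45.10759981 304.15530569] [-0.12  0.07  1.9  -0.    1.18  1.07]
lid 10751 230.58860188988317
[1.09550126e-02 5.09415324e-04 2.30881259e+02]
knob 8 [602.25750811 -51.30871178 245.69718348]
```

View pics/w3.png

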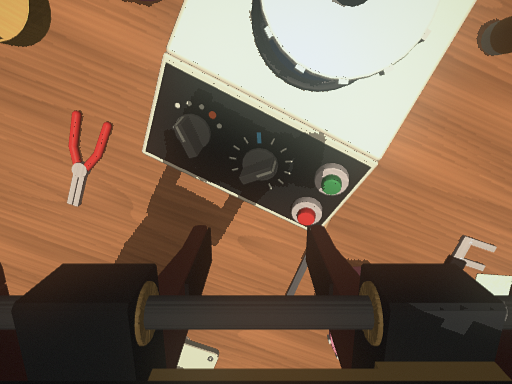

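The bowl sits in the ring with its lid level at z≈230.6, as expected. The panel is in view: selector (193,135), orange dot (212,115), speed knob (258,167), blue tick (258,137), green (332,184), red (306,216). Next I rectify the panel.

```bash
cat >> h.py <<'E'
from scipy.spatial.transform import Rotation as R
# panel frame: px across to the right (-y), py up the slope, n out
class Panel:
    def __init__(s,yaw,o):  # o: origin on the panel plane
        Rz=R.from_euler('z',yaw).as_matrix(); t=np.deg2rad(25)
        s.up=Rz@[np.cos(t),0,np.sin(t)]; s.n=Rz@[-np.sin(t),0,np.cos(t)]; s.rt=Rz@[0,-1,0]; s.o=np.array(o,float)
        s.M=np.c_[s.rt,s.up,s.n]
    def toP(s,w): return (w-s.o)@s.M
    def toW(s,p): return s.o+s.M@np.asarray(p,float)
def rectify(im,pan,h,x0,x1,y0,y1,s):
    q=np.array([[x0,y1],[x1,y1],[x1,y0],[x0,y0]],float)
    uv=np.float32([proj(im,pan.toW([*a,h])) for a in q])
    W,H=int((x1-x0)*s),int((y1-y0)*s)
    return cv2.warpPerspective(im['pixels'][:,:,::-1],cv2.getPerspectiveTransform(uv,np.float32([[0,0],[W,0],[W,H],[0,H]])),(W,H),flags=cv2.INTER_CUBIC)
E
python3 - <<'E'
from h import *
im=load('w3');P=cloud(im);ok=im['range_z']>0
# fit the panel plane from bare panel pixels (dark, near expected plane)
ps=Panel(np.deg2rad(-4.2),[0,0,0]); d=P@ps.n; r0=P@ps.up
reg=np.zeros_like(ok);
# expected: panel mid: machine x=-100,z=102
Rz=R.from_euler('z',-4.2,degrees=True).as_matrix(); mo=np.array([622.8,-44.7,0])-Rz@[60,0,0]; print('machine o',mo)
pm=Panel(np.deg2rad(-4.2),mo+Rz@[-100,0,102]); L=pm.toP(P)
reg=ok&(abs(L[...,0])<115)&(abs(L[...,1])<55)&(abs(L[...,2])<8)
q=P[reg]
for i in range(4):
    c=q.mean(0); n=np.linalg.svd(q-c,full_matrices=False)[2][2]; n*=np.sign(n[2]); q=P[reg]; q=q[abs((q-c)@n)<2.0]
print('plane n',n,'tilt',np.degrees(np.arccos(n[2])),'yaw',np.degrees(np.arctan2(-n[1],-n[0])),'offset rel',(c-pm.o)@pm.n)
pm.o=pm.o+pm.n*((c-pm.o)@pm.n); L=pm.toP(P)
for nm,x,y,h0,h1 in [('sel',-72,0,23,34),('speed',12,0,23,34),('start',90,28,17,28),('stop',90,-28,17,28)]:
    k=ok&(np.hypot(L[...,0]-x,L[...,1]-y)<30)&(L[...,2]>h0)&(L[...,2]<h1)
    (cc,s,an)=cv2.minAreaRect(L[k][:,:2].astype(np.float32)); print(nm,k.sum(),'ctr',cc,'size',s,'ang',an,'h',np.median(L[k][:,2]))
np.savez('pics/pan.npz',yaw=np.deg2rad(-4.2),o=pm.o)
cv2.imwrite('pics/r28.png',np.vstack([rectify(im,pm,28,-120,120,-45,45,3.2),rectify(im,pm,0,-120,120,-45,45,3.2)]))
E
```

```text
machine o [562.96113137 -40.30570817   0.        ]
plane n [-0.42216292  0.03416127  0.90587608] tilt 25.05846383356222 yaw -4.626273994030877 offset rel 0.9695010441518995
sel 381 ctr (-73.02429962158203, 2.660371780395508) size (11.560294151306152, 40.270286560058594) ang 43.75127029418945 h 26.61424219240071
speed 342 ctr (11.213644027709961, 1.8777275085449219) size (40.71582794189453, 11.786606788635254) ang 50.875675201416016 h 26.909693402201853
start 278 ctr (88.72501373291016, 27.550264358520508) size (20.84387969970703, 20.867448806762695) ang 75.19971466064453 h 21.0133355509558
stop 208 ctr (88.2275390625, -28.0859432220459) size (20.343263626098633, 20.069292068481445) ang 32.336814880371094 h 20.914775096122142
```

View pics/r28.png

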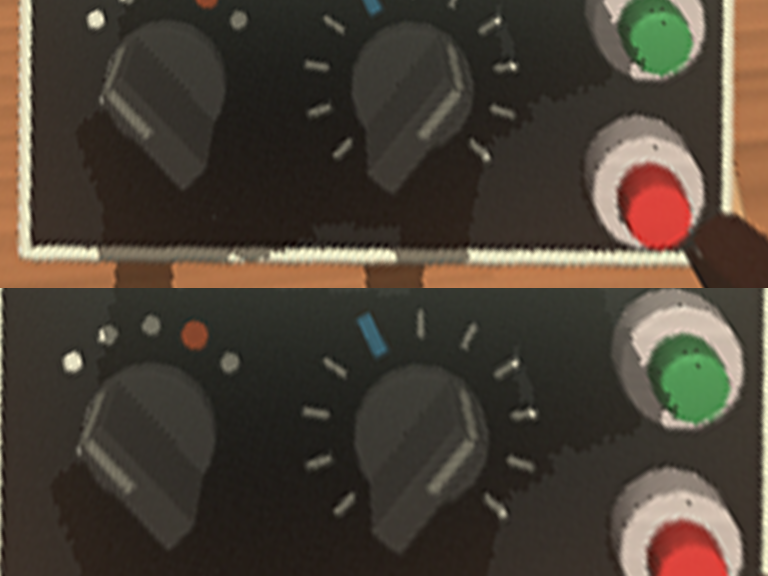

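```bash
cat >> h.py <<'E'
def plan(px,py,h,jaw):  # jaw: angle (deg) in panel plane from right toward up
    d=np.load('pics/pan.npz'); pan=Panel(float(d['yaw']),d['o']); pan2=Panel(np.deg2rad(-4.5),d['o'])
    o=telemetry.get_obs(); j=np.deg2rad(jaw)
    x=pan2.rt*np.cos(j)+pan2.up*np.sin(j); z=-pan2.n; T=np.c_[x,np.cross(z,x),z]
    R0=R.from_rotvec(o['orientation']); dr=(R.from_matrix(T)*R0.inv()).as_rotvec()
    p=pan.toW([px,py,h]); print('target',p.round(1),'travel',((p-o['ee_pos'])/400).round(4),'dr',(dr/(np.pi/2)).round(4),'deg',np.degrees(np.linalg.norm(dr)).round(1),'q',o['qpos'].round(2),'n',pan2.n.round(4))
E
python3 -c "
from h import *
plan(-73,2.3,75,40);plan(-73,2.3,11,40)"
```

```text
target [438.6  42.  171.8] travel [-0.0411  0.2178 -0.3308] dr [-0.0549 -0.2758  0.1509] deg 28.7 q [-0.12  0.07  1.9  -0.    1.18  1.07] n [-0.4213  0.0332  0.9063]
target [465.6  40.  113.8] travel [ 0.0264  0.2129 -0.4758] dr [-0.0549 -0.2758  0.1509] deg 28.7 q [-0.12  0.07  1.9  -0.    1.18  1.07] n [-0.4213  0.0332  0.9063]
```

Request:
jog_arm:
  travel:
    - [-0.005,0.04,-0.03]
    - [-0.01,0.08,-0.07]
    - [-0.02,0.12,-0.12]
    - [-0.025,0.16,-0.18]
    - [-0.03,0.19,-0.24]
    - [-0.035,0.21,-0.29]
    - [-0.041,0.218,-0.32]
    - [-0.041,0.218,-0.331]
    - [-0.041,0.218,-0.331]
    - [-0.041,0.218,-0.331]
  dr:
    - [-0.01,-0.05,0.027]
    - [-0.02,-0.1,0.055]
    - [-0.03,-0.15,0.082]
    - [-0.04,-0.2,0.11]
    - [-0.05,-0.25,0.137]
    - [-0.055,-0.276,0.151]
    - [-0.055,-0.276,0.151]
    - [-0.055,-0.276,0.151]
    - [-0.055,-0.276,0.151]
    - [-0.055,-0.276,0.151]
  hand: -0.3

```text
t: 10.25
ee_pos: [440.0, 42.1, 172.3]
orientation: [-2.589, 1.334, -0.597]
ft_force: [0.5, -0.0, -0.5]
width: 30.8
```

Run:
```python
from h import *
im=grab('wrist','w4')
plan(-73,2.3,10.5,40)
d=np.load('pics/pan.npz'); pm=Panel(float(d['yaw']),d['o']);P=cloud(im);ok=im['range_z']>0;L=pm.toP(P)
for nm,x,y in [('sel',-73,2),('speed',11,2)]:
    k=ok&(np.hypot(L[...,0]-x,L[...,1]-y)<30)&(L[...,2]>22)&(L[...,2]<32)
    if k.sum()>9: print(nm,k.sum(),cv2.minAreaRect(L[k][:,:2].astype(np.float32)),np.median(L[k][:,2]))
```

```text
target [465.8  40.  113.4] travel [ 0.0646 -0.005  -0.1478] dr [-0.0001  0.0012  0.0003] deg 0.1 q [ 0.13  0.1   2.33 -0.31  0.29  1.36] n [-0.4213  0.0332  0.9063]
sel 848 ((-73.37454986572266, 2.02471923828125), (11.041374206542969, 40.45713806152344), 43.176212310791016) 26.944753566229963
```

View pics/w4.png

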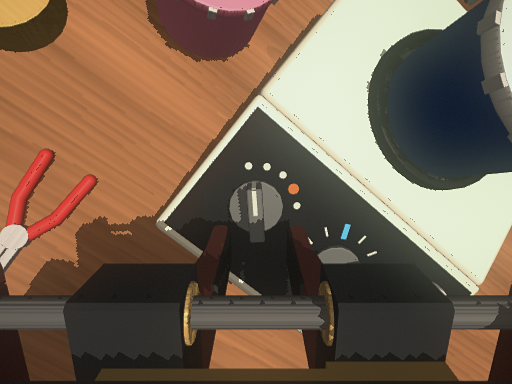

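The view shows the selector bar upright in the image at (255,210), between the fingers. Joint 5 is getting low (0.29), so before descending I check reach with a fitted kinematic model. I also check the bar angle from the top-face points only.

```bash
cat >> h.py <<'E'
from scipy.optimize import least_squares
def fk(q,k):
    ry=lambda a:R.from_euler('y',a); rz=lambda a:R.from_euler('z',a)
    A=rz(q[0]); p=np.array([0,0,k[2]]); A=A*ry(q[1]); p=p+A.apply([k[4],0,k[0]]); A=A*ry(q[2]); p=p+A.apply([k[5],0,k[1]])
    A=A*rz(q[3])*ry(q[4]); p=p+A.apply([0,0,k[3]]); return p,A*rz(q[5])
E
python3 - <<'E'
from h import *
o=telemetry.get_obs(); q0=np.array([-1.21301236,.42383,1.6307,0,1.08864671,-.01900858]);p0=np.array([229.78,-580.6,221.9])
q1=np.array([-.12,.07,1.9,0,1.18,1.07]);p1=[455.07,-45.1,304.15]
f=lambda k:np.r_[(fk(q0,k)[0]-p0),(fk(q1,k)[0]-p1)*.2,(fk(o['qpos'],k)[0]-o['ee_pos']),(k-[538,455,180,236,0,0])*.01]
s=least_squares(f,[538,455,180,236,0,0]);k=s.x;print(k.round(1),f(k)[:9].round(1))
Robs=R.from_rotvec(o['orientation']); off=(fk(o['qpos'],k)[1].inv()*Robs); print('off',off.as_rotvec().round(3))
d=np.load('pics/pan.npz'); pan=Panel(float(d['yaw']),d['o']);p2=Panel(np.deg2rad(-4.5),d['o'])
lo=np.array([-3,-.9,.09,-1.31,.11,-2.54]);hi=-np.array([-3,-2.11,-2.58,-4.45,-2.69,-2.54])
def ik(x,y,h,jaw,seed):
    j=np.deg2rad(jaw);X=p2.rt*np.cos(j)+p2.up*np.sin(j);z=-p2.n;T=R.from_matrix(np.c_[X,np.cross(z,X),z]);t=pan.toW([x,y,h])
    g=lambda q:np.r_[(fk(q,k)[0]-t)/100,((fk(q,k)[1]*off)*T.inv()).as_rotvec()]
    r=least_squares(g,seed,bounds=(lo,hi)); return r.x,r.cost
for nm,x,y,h,js in [('sel',-73,2.3,10.5,(40,-35)),('speed',11,2,10.5,(-50,17)),('speedhi',11,2,70,(-50,17)),('start',88.7,27.5,16,(0,-90))]:
    s=np.clip(o['qpos'],lo+.01,hi-.01)
    for jw in np.linspace(*js,6): s,c=ik(x,y,h,jw,np.clip(s,lo+.001,hi-.001)); print(nm,round(jw),s.round(2),f'{c:.1e}')
im=load('w4');L=pan.toP(cloud(im));ok=im['range_z']>0
m=ok&(np.hypot(L[...,0]+73.3,L[...,1]-2)<24)&(abs(L[...,2]-26.9)<1.2);a=L[m][:,:2];a=a-a.mean(0);v=np.linalg.svd(a,full_matrices=False)[2][0];print('bar',m.sum(),np.degrees(np.arctan2(-v[0],v[1])),L[m].mean(0))
E
```

```text
[537.  410.6 113.5 179.8  40.6  -7. ] [-11.2  -4.1  -0.2  -0.2  -1.9   1.8   0.   -0.5  -0.1]
off [-0.    -0.     3.142]
sel 40 [ 0.12  0.25  2.34 -0.61  0.14  1.66] 1.3e-30
sel 25 [ 0.12  0.25  2.34 -0.61  0.14  1.92] 9.3e-28
sel 10 [ 0.12  0.25  2.34 -0.61  0.14  2.18] 1.5e-20
sel -5 [ 0.12  0.25  2.34 -0.61  0.14  2.44] 6.6e-28
sel -20 [ 0.11  0.25  2.34 -0.45  0.14  2.54] 1.7e-04
sel -35 [ 0.1   0.25  2.34 -0.21  0.14  2.54] 1.1e-03
speed -50 [-0.1   0.24  2.36  0.08  0.11  2.35] 1.1e-05
speed -37 [-0.1   0.24  2.36  0.08  0.11  2.11] 1.1e-05
speed -23 [-0.1   0.24  2.36  0.08  0.11  1.88] 1.1e-05
speed -10 [-0.1   0.24  2.36  0.08  0.11  1.65] 1.1e-05
speed 4 [-0.1   0.24  2.36  0.08  0.11  1.41] 1.1e-05
speed 17 [-0.1   0.24  2.36  0.08  0.11  1.18] 1.1e-05
speedhi -50 [-0.1   0.1   2.35  0.04  0.25  2.39] 2.4e-25
speedhi -37 [-0.1   0.1   2.35  0.04  0.25  2.15] 1.4e-20
speedhi -23 [-0.1   0.1   2.35  0.04  0.25  1.92] 2.7e-20
speedhi -10 [-0.1   0.1   2.35  0.04  0.25  1.69] 5.4e-20
speedhi 4 [-0.1   0.1   2.35  0.04  0.25  1.45] 1.1e-19
speedhi 17 [-0.1   0.1   2.35  0.04  0.25  1.22] 2.4e-19
start 0 [-0.28  0.25  2.28  0.44  0.21  0.95] 6.2e-30
start -18 [-0.28  0.25  2.28  0.44  0.21  1.27] 1.6e-21
start -36 [-0.28  0.25  2.28  0.44  0.21  1.58] 1.5e-30
start -54 [-0.28  0.25  2.28  0.44  0.21  1.89] 4.5e-30
start -72 [-0.28  0.25  2.28  0.44  0.21  2.21] 3.2e-20
start -90 [-0.28  0.25  2.28  0.44  0.21  2.52] 1.0e-23
bar 749 -136.63828494131857 [-73.41595241   2.14571155  26.95419229]
```

Request:
jog_arm:
  travel:
    - [0,0,0]
    - [0,0,0]
    - [0,0,0]
    - [0,0,0]
    - [0,0,0]
    - [0,0,0]
    - [0,0,0]
    - [0,0,0]
    - [0,0,0]
    - [0,0,0]
  dr:
    - [-0.038,0.003,0.082]
    - [-0.076,0.006,0.163]
    - [-0.114,0.009,0.245]
    - [-0.152,0.012,0.326]
    - [-0.19,0.015,0.408]
    - [-0.227,0.018,0.489]
    - [-0.265,0.021,0.571]
    - [-0.303,0.024,0.653]
    - [-0.341,0.027,0.734]
    - [-0.379,0.03,0.816]

```text
t: 11.3
ee_pos: [441.0, 41.8, 173.5]
orientation: [2.864, 0.682, 0.625]
ft_force: [-0.7, -0.4, 0.8]
width: 30.8
```

Request:
jog_arm:
  travel:
    - [0,0,0]
    - [0,0,0]
    - [0,0,0]
    - [0,0,0]
    - [0,0,0]
    - [0,0,0]
    - [0,0,0]
    - [0,0,0]
    - [0,0,0]
    - [0,0,0]
  dr:
    - [-0.038,0.003,0.082]
    - [-0.076,0.006,0.163]
    - [-0.114,0.009,0.245]
    - [-0.152,0.012,0.326]
    - [-0.19,0.015,0.408]
    - [-0.227,0.018,0.489]
    - [-0.265,0.021,0.571]
    - [-0.303,0.024,0.653]
    - [-0.341,0.027,0.734]
    - [-0.379,0.03,0.816]

```text
t: 12.3
ee_pos: [442.0, 41.6, 174.6]
orientation: [1.616, 2.229, 0.321]
ft_force: [0.4, 0.7, -0.9]
width: 30.9
```

```bash
cat >> h.py <<'E'
def plan(px,py,h,jaw,tilt=21):
    d=np.load('pics/pan.npz'); pan=Panel(float(d['yaw']),d['o']); a=np.deg2rad(-4.5); t=np.deg2rad(tilt); j=np.deg2rad(jaw)
    Rz=R.from_euler('z',a).as_matrix(); z=Rz@[np.sin(t),0,-np.cos(t)]; up=Rz@[np.cos(t),0,np.sin(t)]; x=(Rz@[0,-1,0])*np.cos(j)+up*np.sin(j); T=np.c_[x,np.cross(z,x),z]
    o=telemetry.get_obs(); dr=(R.from_matrix(T)*R.from_rotvec(o['orientation']).inv()).as_rotvec(); p=pan.toW([px,py,h])
    print('travel',((p-o['ee_pos'])/400).round(4),'dr',(dr/(np.pi/2)).round(4),'deg',np.degrees(np.linalg.norm(dr)).round(1),'q',o['qpos'].round(3),'-z',-z.round(4),'F',o['ft_force'].round(1))
E
python3 -c "
from h import *
plan(-73.3,2.1,55,222);plan(-73.3,2.1,11.5,222)"
```

```text
travel [ 0.0122  0.0002 -0.0524] dr [-0.082   0.0503  0.198 ] deg 19.8 q [ 0.125  0.101  2.327 -0.289  0.296 -1.503] -z [-0.3573  0.0281  0.9336] F [ 0.4  0.7 -0.9]
travel [ 0.058  -0.0032 -0.1509] dr [-0.082   0.0503  0.198 ] deg 19.8 q [ 0.125  0.101  2.327 -0.289  0.296 -1.503] -z [-0.3573  0.0281  0.9336] F [ 0.4  0.7 -0.9]
```

Request:
jog_arm:
  travel:
    - [0.004,0,-0.015]
    - [0.008,0,-0.035]
    - [0.012,0,-0.052]
    - [0.023,-0.001,-0.075]
    - [0.034,-0.002,-0.1]
    - [0.045,-0.002,-0.122]
    - [0.053,-0.003,-0.14]
    - [0.058,-0.003,-0.151]
    - [0.058,-0.003,-0.151]
    - [0.058,-0.003,-0.151]
  dr:
    - [-0.03,0.02,0.07]
    - [-0.06,0.04,0.14]
    - [-0.082,0.05,0.198]
    - [-0.082,0.05,0.198]
    - [-0.082,0.05,0.198]
    - [-0.082,0.05,0.198]
    - [-0.082,0.05,0.198]
    - [-0.082,0.05,0.198]
    - [-0.082,0.05,0.198]
    - [-0.082,0.05,0.198]

```text
t: 13.3
ee_pos: [465.1, 40.4, 114.1]
orientation: [1.237, 2.506, 0.192]
ft_force: [-0.3, -0.3, 0.1]
width: 30.6
```

```bash
python3 -c "
from h import *
plan(-73.3,2.1,11.5,222)"
```

```text
travel [ 0.0003 -0.0001  0.0003] dr [-0.0001  0.0001  0.0002] deg 0.0 q [ 0.104  0.287  2.281 -0.3    0.223 -1.839] -z [-0.3573  0.0281  0.9336] F [-0.3 -0.3  0.1]
```

Request:
jog_arm:
  travel:
    - [0,0,0]
    - [0,0,0]
    - [0,0,0]
    - [0,0,0]
    - [0,0,0]
    - [0,0,0]
    - [0,0,0]
    - [0,0,0]
    - [0,0,0]
    - [0,0,0]
  dr:
    - [0,0,0]
    - [0,0,0]
    - [0,0,0]
    - [0,0,0]
    - [0,0,0]
    - [0,0,0]
    - [0,0,0]
    - [0,0,0]
    - [0,0,0]
    - [0,0,0]
  hand: -1

```text
t: 14.3
ee_pos: [464.6, 41.1, 114.2]
orientation: [1.236, 2.507, 0.193]
ft_force: [-3.9, 9.8, 3.5]
width: 11.0
```

```bash
python3 -c "
from h import *
plan(-73.3,2.1,11.5,222);plan(-73.3,2.1,11.5,153); print(telemetry.get_obs()['moment'])"
```

```text
travel [ 0.0015 -0.0019 -0.0001] dr [-0.0004  0.0002 -0.0003] deg 0.1 q [ 0.106  0.286  2.281 -0.299  0.222 -1.839] -z [-0.3573  0.0281  0.9336] F [-3.9  9.8  3.5]
travel [ 0.0015 -0.0019 -0.0001] dr [ 0.2736 -0.0211 -0.7159] deg 69.0 q [ 0.106  0.286  2.281 -0.299  0.222 -1.839] -z [-0.3573  0.0281  0.9336] F [-3.9  9.8  3.5]
[1.36666755 0.44281013 0.55541027]
```

Request:
jog_arm:
  travel:
    - [0,0,0]
    - [0,0,0]
    - [0,0,0]
    - [0,0,0]
    - [0,0,0]
    - [0,0,0]
    - [0,0,0]
    - [0,0,0]
    - [0,0,0]
    - [0,0,0]
  dr:
    - [0.02,-0.0015,-0.052]
    - [0.05,-0.004,-0.13]
    - [0.08,-0.006,-0.21]
    - [0.11,-0.0085,-0.29]
    - [0.14,-0.011,-0.367]
    - [0.17,-0.013,-0.445]
    - [0.2,-0.0155,-0.524]
    - [0.23,-0.018,-0.602]
    - [0.26,-0.02,-0.68]
    - [0.2736,-0.021,-0.716]

```text
t: 15.3
ee_pos: [464.6, 41.1, 114.3]
orientation: [2.538, 1.414, 0.449]
ft_force: [0.9, -0.2, -1.5]
width: 10.5
```

```bash
python3 -c "
from h import *
plan(-73.3,2.1,11.5,153); print(telemetry.get_obs()['moment'])"
```

```text
travel [ 0.0016 -0.0019 -0.0002] dr [-0.001   0.0001  0.0025] deg 0.2 q [ 0.106  0.286  2.281 -0.302  0.223 -0.627] -z [-0.3573  0.0281  0.9336] F [ 0.9 -0.2 -1.5]
[ 0.15124503 -0.11478622  0.20299786]
```

Request:
jog_arm:
  travel:
    - [0,0,0]
    - [0,0,0]
    - [0,0,0]
    - [0,0,0]
    - [-0.009,0.001,0.023]
    - [-0.023,0.002,0.06]
    - [-0.041,0.003,0.107]
    - [-0.055,0.004,0.144]
    - [-0.06,0.005,0.156]
    - [-0.06,0.005,0.156]
  dr:
    - [0,0,0]
    - [0,0,0]
    - [0,0,0]
    - [0,0,0]
    - [0,0,0]
    - [0,0,0]
    - [0,0,0]
    - [0,0,0]
    - [0,0,0]
    - [0,0,0]
  hand: -0.3

```text
t: 16.3
ee_pos: [440.8, 43.3, 177.7]
orientation: [2.537, 1.414, 0.451]
ft_force: [-0.1, -0.0, 0.3]
width: 30.7
```

Run:
```python
from h import *
im=grab('wrist','w5');d=np.load('pics/pan.npz'); pm=Panel(float(d['yaw']),d['o']);L=pm.toP(cloud(im));ok=im['range_z']>0
for nm,x,y in [('sel',-73.3,2.1),('speed',11.2,1.9)]:
    m=ok&(np.hypot(L[...,0]-x,L[...,1]-y)<24)&(abs(L[...,2]-26.9)<1.2);a=L[m][:,:2]
    if m.sum()>20: c=a.mean(0);v=np.linalg.svd(a-c,full_matrices=False)[2][0];print(nm,m.sum(),'deg right of up',np.degrees(np.arctan(v[0]/v[1])),c)
plan(11.2,1.9,55,130);plan(11.2,1.9,55,-50)
cv2.imwrite('pics/r5.png',np.vstack([rectify(im,pm,28,-120,120,-45,55,3),rectify(im,pm,0,-120,120,-45,55,3)]))
```

```text
sel 736 deg right of up 24.901171272949224 [-73.59568777   0.62423856]
speed 382 deg right of up 39.12503467029016 [ 4.69586549 -6.20491752]
travel [-0.0005 -0.2144 -0.0588] dr [ 0.0903 -0.0063 -0.2362] deg 22.8 q [ 0.12   0.103  2.284 -0.183  0.399 -0.741] -z [-0.3573  0.0281  0.9336] F [0.6 0.9 0.3]
travel [-0.0005 -0.2144 -0.0588] dr [-0.6252  0.049   1.6306] deg 157.2 q [ 0.12   0.103  2.284 -0.183  0.399 -0.741] -z [-0.3573  0.0281  0.9336] F [0.6 0.9 0.3]
```

View pics/w5.png

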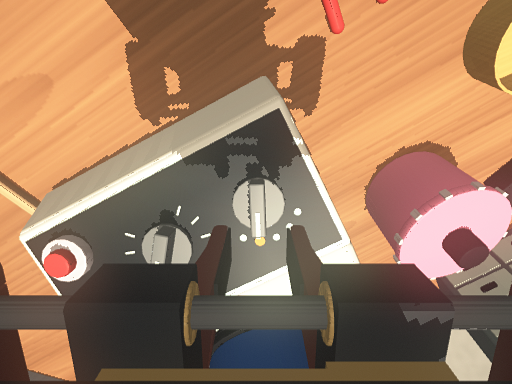

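The selector pointer at (257,225) points at the orange dot at (260,241), and the measured bar angle is 24.9° against 25° nominal. The speed knob is next.

```bash
python3 -c "
from h import *
plan(11,1.3,60,140.5);plan(11,1.3,11.5,140.5)"
```

```text
travel [-0.007  -0.2134 -0.0481] dr [ 0.0485 -0.003  -0.1273] deg 12.3 q [ 0.12   0.103  2.284 -0.183  0.399 -0.741] -z [-0.3573  0.0281  0.9336] F [0.6 0.9 0.3]
travel [ 0.0441 -0.2172 -0.158 ] dr [ 0.0485 -0.003  -0.1273] deg 12.3 q [ 0.12   0.103  2.284 -0.183  0.399 -0.741] -z [-0.3573  0.0281  0.9336] F [0.6 0.9 0.3]
```

Request:
jog_arm:
  travel:
    - [-0.001,-0.03,0]
    - [-0.002,-0.08,0]
    - [-0.004,-0.13,-0.01]
    - [-0.006,-0.18,-0.03]
    - [-0.007,-0.213,-0.048]
    - [0.008,-0.214,-0.08]
    - [0.024,-0.216,-0.115]
    - [0.037,-0.217,-0.142]
    - [0.044,-0.217,-0.158]
    - [0.044,-0.217,-0.158]
  dr:
    - [0.012,0,-0.032]
    - [0.024,-0.001,-0.064]
    - [0.036,-0.002,-0.096]
    - [0.048,-0.003,-0.127]
    - [0.048,-0.003,-0.127]
    - [0.048,-0.003,-0.127]
    - [0.048,-0.003,-0.127]
    - [0.048,-0.003,-0.127]
    - [0.048,-0.003,-0.127]
    - [0.048,-0.003,-0.127]

```text
t: 17.35
ee_pos: [457.8, -43.5, 112.5]
orientation: [2.701, 1.148, 0.478]
ft_force: [-0.6, 0.8, 0.1]
width: 30.8
```

Request:
jog_arm:
  travel:
    - [0,0,0]
    - [0,0,0]
    - [0,0,0]
    - [0,0,0]
    - [0,0,0]
    - [0,0,0]
    - [0,0,0]
    - [0,0,0]
    - [0,0,0]
    - [0,0,0]
  dr:
    - [0,0,0]
    - [0,0,0]
    - [0,0,0]
    - [0,0,0]
    - [0,0,0]
    - [0,0,0]
    - [0,0,0]
    - [0,0,0]
    - [0,0,0]
    - [0,0,0]
  hand: -1

```text
t: 18.35
ee_pos: [458.5, -43.1, 113.1]
orientation: [2.7, 1.148, 0.481]
ft_force: [3.5, 6.5, -3.7]
width: 10.9
```

```bash
python3 -c "
from h import *
plan(11,1.3,11.5,140.5);plan(11,1.3,11.5,207)"
```

```text
travel [-0.0003 -0.0015  0.0018] dr [ 0.0002 -0.0007 -0.0006] deg 0.1 q [-0.132  0.28   2.297  0.096  0.2   -1.027] -z [-0.3573  0.0281  0.9336] F [ 3.5  6.5 -3.7]
travel [-0.0003 -0.0015  0.0018] dr [-0.2634  0.0202  0.6894] deg 66.4 q [-0.132  0.28   2.297  0.096  0.2   -1.027] -z [-0.3573  0.0281  0.9336] F [ 3.5  6.5 -3.7]
```

Request:
jog_arm:
  travel:
    - [0,0,0]
    - [0,0,0]
    - [0,0,0]
    - [0,0,0]
    - [0,0,0]
    - [0,0,0]
    - [0,0,0]
    - [0,0,0]
    - [0,0,0]
    - [0,0,0]
  dr:
    - [-0.02,0.0015,0.052]
    - [-0.05,0.004,0.13]
    - [-0.08,0.006,0.21]
    - [-0.11,0.0085,0.288]
    - [-0.14,0.011,0.366]
    - [-0.17,0.013,0.445]
    - [-0.2,0.0155,0.523]
    - [-0.23,0.018,0.602]
    - [-0.255,0.02,0.667]
    - [-0.263,0.02,0.689]

```text
t: 19.35
ee_pos: [458.6, -42.6, 113.4]
orientation: [1.558, 2.339, 0.255]
ft_force: [2.3, 5.8, -5.1]
width: 10.8
```

Request:
jog_arm:
  travel:
    - [0,0,0]
    - [0,0,0]
    - [0,0,0]
    - [0,0,0]
    - [-0.009,0.001,0.023]
    - [-0.023,0.002,0.06]
    - [-0.041,0.003,0.107]
    - [-0.059,0.005,0.154]
    - [-0.07,0.006,0.182]
    - [-0.072,0.006,0.187]
  dr:
    - [0,0,0]
    - [0,0,0]
    - [0,0,0]
    - [0,0,0]
    - [0,0,0]
    - [0,0,0]
    - [0,0,0]
    - [0,0,0]
    - [0,0,0]
    - [0,0,0]
  hand: -0.3

```text
t: 20.35
ee_pos: [429.9, -40.3, 190.0]
orientation: [1.556, 2.337, 0.257]
ft_force: [-0.0, 0.8, -0.8]
width: 31.2
```

Run:
```python
from h import *
im=grab('wrist','w6');d=np.load('pics/pan.npz'); pm=Panel(float(d['yaw']),d['o']);L=pm.toP(cloud(im));ok=im['range_z']>0
for nm,x,y in [('sel',-73.6,1.4),('speed',11.,1.3)]:
    m=ok&(np.hypot(L[...,0]-x,L[...,1]-y)<24)&(abs(L[...,2]-26.9)<1.2);a=L[m][:,:2]
    if m.sum()>20: c=a.mean(0);v=np.linalg.svd(a-c,full_matrices=False)[2][0];print(nm,m.sum(),'deg right of up',np.degrees(np.arctan(v[0]/v[1])),c)
for h in (35,60): plan(88.5,27.5,h,140);plan(88.5,27.5,h,180)
```

```text
sel 546 deg right of up 28.22010472814727 [-73.08194581  -0.75554233]
speed 630 deg right of up -26.788967648029086 [11.37865528  0.44411533]
travel [ 0.0914 -0.2041 -0.1083] dr [ 0.2675 -0.0192 -0.6964] deg 67.2 q [-0.136  0.053  2.299  0.052  0.421 -2.147] -z [-0.3573  0.0281  0.9336] F [ 0.8 -0.2  0. ]
travel [ 0.0914 -0.2041 -0.1083] dr [ 0.1081 -0.0065 -0.2817] deg 27.2 q [-0.136  0.053  2.299  0.052  0.421 -2.147] -z [-0.3573  0.0281  0.9336] F [ 0.8 -0.2  0. ]
travel [ 0.065  -0.2021 -0.0516] dr [ 0.2675 -0.0192 -0.6964] deg 67.2 q [-0.136  0.053  2.299  0.052  0.421 -2.147] -z [-0.3573  0.0281  0.9336] F [ 0.8 -0.2  0. ]
travel [ 0.065  -0.2021 -0.0516] dr [ 0.1081 -0.0065 -0.2817] deg 27.2 q [-0.136  0.053  2.299  0.052  0.421 -2.147] -z [-0.3573  0.0281  0.9336] F [ 0.8 -0.2  0. ]
```

View pics/w6.png

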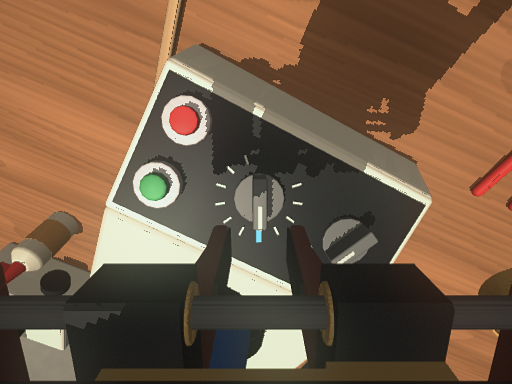

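The speed pointer lines up with the blue tick at (258,236), measured at -26.8° against -27° nominal. The selector is still at orange. Next I shut the fingers and move above green, at (153,187).

```bash
python3 -c "
from h import *
plan(88.5,27,45,180,25)"
```

```text
travel [ 0.0797 -0.2032 -0.0861] dr [ 0.1144 -0.0508 -0.2778] deg 27.4 q [-0.136  0.053  2.299  0.052  0.421 -2.147] -z [-0.4213  0.0332  0.9063] F [ 0.8 -0.2  0. ]
```

Request:
jog_arm:
  travel:
    - [0.005,-0.03,0]
    - [0.015,-0.08,0]
    - [0.03,-0.13,0]
    - [0.05,-0.17,0]
    - [0.065,-0.195,-0.01]
    - [0.075,-0.203,-0.04]
    - [0.08,-0.203,-0.07]
    - [0.08,-0.203,-0.086]
    - [0.08,-0.203,-0.086]
    - [0.08,-0.203,-0.086]
  dr:
    - [0.02,-0.01,-0.05]
    - [0.04,-0.02,-0.1]
    - [0.06,-0.03,-0.15]
    - [0.08,-0.04,-0.2]
    - [0.1,-0.045,-0.25]
    - [0.114,-0.051,-0.278]
    - [0.114,-0.051,-0.278]
    - [0.114,-0.051,-0.278]
    - [0.114,-0.051,-0.278]
    - [0.114,-0.051,-0.278]
  hand: -1

```text
t: 21.4
ee_pos: [461.8, -121.4, 155.0]
orientation: [2.049, 1.895, 0.419]
ft_force: [0.2, -0.6, 0.2]
width: 0.2
```

Run:
```python
from h import *
im=grab('wrist','w7')
d=np.load('pics/pan.npz'); pm=Panel(float(d['yaw']),d['o']);L=pm.toP(cloud(im));g=im['pixels'].astype(int)
m=(im['range_z']>0)&(g[...,1]>1.4*g[...,0])&(g[...,1]>1.2*g[...,2])&(np.hypot(L[...,0]-88,L[...,1]-27)<20)
if m.any(): print(m.sum(),cv2.minEnclosingCircle(L[m&(L[...,2]>18)][:,:2].astype(np.float32)),np.percentile(L[m][:,2],[5,50,95]))
for h in (24,14): plan(88.5,27,h,180,25)
```

```text
443 ((88.89592742919922, 22.39547348022461), 10.549227714538574) [17.29692031 21.1169098  49.46325403]
travel [ 0.0216 -0.002  -0.0482] dr [ 0.0005  0.0001 -0.    ] deg 0.0 q [-0.357  0.197  2.277  0.446  0.271 -2.256] -z [-0.4213  0.0332  0.9063] F [ 0.1 -0.1  0. ]
travel [ 0.0321 -0.0028 -0.0708] dr [ 0.0005  0.0001 -0.    ] deg 0.0 q [-0.357  0.197  2.277  0.446  0.271 -2.256] -z [-0.4213  0.0332  0.9063] F [ 0.1 -0.1  0. ]
```

View pics/w7.png

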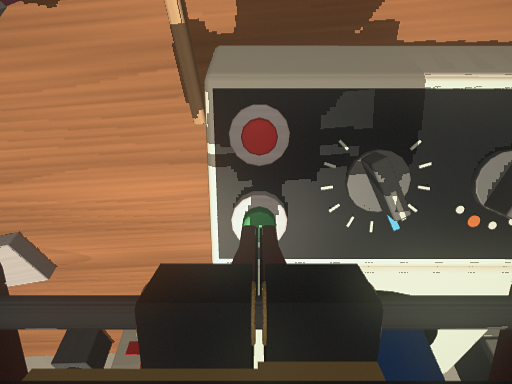

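Request:
jog_arm:
  travel:
    - [0.01,-0.001,-0.025]
    - [0.0195,-0.002,-0.049]
    - [0.022,-0.002,-0.054]
    - [0.024,-0.002,-0.059]
    - [0.026,-0.0025,-0.063]
    - [0.028,-0.003,-0.067]
    - [0.029,-0.003,-0.07]
    - [0.03,-0.003,-0.072]
    - [0.03,-0.003,-0.072]
    - [0.03,-0.003,-0.072]
  dr:
    - [0,0,0]
    - [0,0,0]
    - [0,0,0]
    - [0,0,0]
    - [0,0,0]
    - [0,0,0]
    - [0,0,0]
    - [0,0,0]
    - [0,0,0]
    - [0,0,0]

```text
t: 22.45
ee_pos: [473.9, -122.4, 127.4]
orientation: [2.048, 1.894, 0.421]
ft_force: [-9.0, 3.8, 17.6]
width: 0.1
```

Run:
```python
from h import *
o=telemetry.get_obs(); d=np.load('pics/pan.npz'); pm=Panel(float(d['yaw']),d['o']); print(pm.toP(o['ee_pos']),o['ft_force']@pm.M)
```

```text
[88.41751983 26.32327265 14.75740264] [-3.11506774 -0.96665221 19.83597496]
```

The force along the panel normal is 20 N, and the tip is 6.3 mm below the button's rest height, so the button is right in. I let go and retract.

Request:
jog_arm:
  travel:
    - [-0.005,0,0.01]
    - [-0.015,0.001,0.03]
    - [-0.03,0.002,0.065]
    - [-0.05,0.004,0.11]
    - [-0.08,0.005,0.17]
    - [-0.12,0.005,0.24]
    - [-0.17,0,0.31]
    - [-0.2,0,0.36]
    - [-0.22,0,0.4]
    - [-0.22,0,0.4]
  dr:
    - [0,0,0]
    - [0,0,0]
    - [0,0,0]
    - [0,0,0]
    - [0,0,0]
    - [0,0,0]
    - [0,0,0]
    - [0,0,0]
    - [0,0,0]
    - [0,0,0]

```text
t: 23.45
ee_pos: [386.4, -123.2, 289.7]
orientation: [2.044, 1.89, 0.422]
ft_force: [0.2, 0.9, 0.2]
width: 0.4
```

Run:
```python
from h import *
w=grab('wrist','w8');s=grab('side','s8');t=grab('top','t8')
o=telemetry.get_obs();print(o['ee_pos'],o['ft_force'])
d=np.load('pics/pan.npz'); pm=Panel(float(d['yaw']),d['o'])
L=pm.toP(cloud(w));ok=w['range_z']>0
for nm,y in(('start',26.5),('stop',-28.5)):
    m=ok&(np.hypot(L[...,0]-88.5,L[...,1]-y)<7); print(nm,m.sum(),np.median(L[m][:,2]) if m.any() else None)
for nm,x,y in [('sel',-73.6,1.4),('speed',11.,1.3)]:
    m=ok&(np.hypot(L[...,0]-x,L[...,1]-y)<24)&(abs(L[...,2]-26.9)<1.4);a=L[m][:,:2]
    if m.sum()>20: c=a.mean(0);v=np.linalg.svd(a-c,full_matrices=False)[2][0];print(nm,'deg',np.degrees(np.arctan(v[0]/v[1])))
i=np.hstack([w['pixels'][:,:,::-1],s['pixels'][:,:,::-1]]);cv2.imwrite('pics/fin.png',cv2.resize(i,(800,300),interpolation=cv2.INTER_AREA))
```

```text
[ 385.88321973 -122.42493598  286.71981362] [ 0.72595386 -0.84977957  0.39560218]
start 122 21.55387023622437
stop 141 21.532807975263108
sel deg 25.355681167973774
speed deg -26.652975050101624
```

View pics/fin.png

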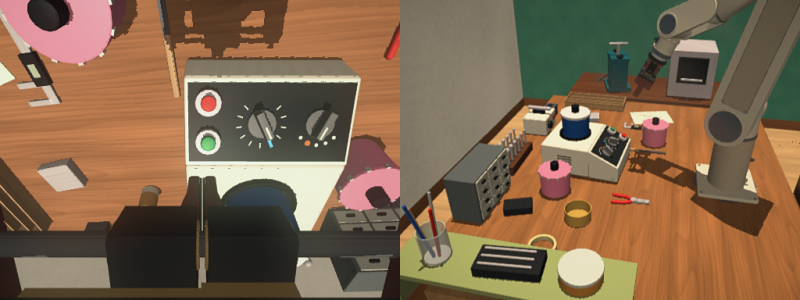

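```bash
python3 -c "
from workcell import ticket
print(ticket.close_job())"
```

```text
the job is handed in; nothing more can be done
None
```

The job is done and handed in at about 24 s of the 70 s allowed. I viewed ten pictures.

- **Bowl:** it sits on the platform inside the rim. After release the lid was level at z ≈ 230.6 mm, where 230 was expected.
- **Mode selector:** it is at the orange dot. The bar measured 25.4° right of straight up, against 25° nominal. One intermediate reading gave 28°, taken at a poor viewing angle.
- **Speed knob:** it is at the broad light-blue tick, measured at −26.7° against −27° nominal.
- **Start button:** I pressed it last, to about 6.3 mm below its rest height with about 20 N along the panel normal, so it bottomed out. It came back to the same height as the stop button, which I did not touch.
- **Surroundings:** the last side and wrist views showed no bystander visibly moved, and the arm was clear of everything with no load on the wrist. I judged this by eye and did not measure it.
- **Checks that disagreed:** the hand camera placed the panel parts up to about 1.5 mm differently depending on viewing direction. For the start button I aimed between those readings. Before I turned it, the selector bar read about 43°, where about 50° was expected for the leftmost dot. I did not resolve that difference.

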